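# Clip a marker onto the measured pipe offcut

## Robot

A 6-joint arm with a two-finger parallel gripper is mounted at the origin on the work surface. World frame = base frame: x ahead of the robot, y to its left, z up, the work surface at z = 0. Lengths are in m, angles in rad, forces in N, time in s.
With the tool pointing down it reaches from about 0.3 to 0.775 m from the base axis. Payload 14.6 kg.
Tool frame: the origin (TCP) lies at the very end of the fingers, on their centre line; the grasp point (between the pads) lies 19 mm behind it (env.hold_point_z is the distance from the TCP to the grasp point, in m); z points along the fingers, y is the line along which they close (so a half turn about z gives the same grasp; the last joint's range is limited). The gripper opens to 85 mm and grips with 20 to 120 N. Pads are 22 mm wide; open, the fingers measure 114 mm over their backs; the gripper's body (76 mm by 85 mm) begins 54 mm behind the grasp point. The pads swing forward as they close: fully open they stand 13 mm farther back than shut.
Start: joints at [1.078, 0.3, 1.521, -0, 1.321, -0.067], TCP at [0.227, 0.501, 0.231] pointing down, gripper open.
Joint ranges: [-3.03, 3.03], [-0.79, 2.21], [0.23, 2.52], [-1.04, 4.18], [0, 3.07], [-2.55, 2.55]. Speed limits (rad/s): [2.22, 2.22, 2.57, 3.14, 3.14, 3.14].

## Interface

Orientations are given as a rotation vector (axis times angle).
In Python, from workcell import env gives the robot as it stands.
- The arm moves only by the tool servo_tool, never from a script. Its argument "plan" is a list of rows, each an object with "travel": the shift along the tool's x, y, z in mm, a list of three; "dr": the turn, a rotation vector about the tool's x, y, z in rad, a list of three; "grip": the closure, from -1 (fully open) to 1 (shut). A call has 1 to 12 rows; each row is the pose to reach, as a shift and turn from the pose commanded when the call began, along the tool's axes at that moment; what a row does not reach only later rows make up. A row lasts 1/12 s, in which the tool goes at most 41.7 mm and 7.16 degrees, less where a joint would pass 70% of its speed; a pose out of reach is approached as far as the arm can. A call with a gripper value outside its range is refused whole. The fingers move at their own pace and stop on an object; "force" is the grip in N (left out, the last holds). Time passes only in rows, so rows that repeat a pose let the fingers close. It gives the time, the measured TCP pose, the force, the opening and the grip force at its end, in the units of the state.
- env.sense(): the state, without advancing time (a new reading comes with each control period).
- env.snapshot(name): name is "scene" or "top" or "wrist"; returns a dict with "image" (400x640x3 uint8, red, green, blue), "z_map" (400x640 float32, m along the optical axis (not along the pixel's ray), 0 where there is no reading), "fx", "fy", "cx", "cy" (pixels), "R" (3x3) and "t" (3): a world point X has camera coordinates R X + t. Camera axes: x right, y down, z forward; pixel columns grow to the right and rows downward; lengths in m; the calibration is good to about 2 mm. A picture is of the moment at which its call begins.
- env.job_done(): hands the job in; it is judged then, once.
Trained networks look in a picture, given as the dict that the camera call returned (one of the last four; its "shot" number tells which), for a name from the list of things; names that differ only in an ending like _2 or _b are one class to them, and where a whole thing is asked for, a point or a joint stands for the part that bears it (a point fixed in the world has none). Each returns a list of dicts, best first, with "confidence" (0 to 1); they miss things now and then, are a little off and sometimes report something else, mostly with a low value. They report only what shows in the picture. A call takes as long as a camera call. They do not tell look-alikes from the thing itself.
- env.trace(query, picture): "mask" (400x640 bool, what is visible of it) and "pixel" ([row, column] in pixels, amid what is visible of it).
- env.place_of(query, picture): "pixel" ([row, column] in pixels: a listed point, or the origin of a listed thing).
The state is a dict: "time": time; "q": joint angles; "joint_vel": joint speeds; "tau": joint torques, N m; "eef_pos": TCP position; "tool_rot": TCP orientation; "wrist_force": force on the tool from outside, world axes, zero at the start; "torque": the same for the moment, N m; "opening": finger opening in m; "finger_force": force on a finger pad.
Only numpy, scipy, OpenCV 4.12 (cv2) and the standard library are available. Lean on these libraries where they do the work, as an engineer would, in place of code of your own. Each camera call takes 0.05 s, during which the arm holds its last target. There are 200 camera calls.

## Task

Mark the wider of the two pipe offcuts as measured: squeeze the handles of the spring clip so that its jaws open, lift it off the rack, and let it close upright on the wide pipe's rim, one jaw inside and one outside, pushed down until the whole face of both rubber jaw pads grips the wall. Leave the wide pipe standing where it is and do not disturb the narrow pipe, the micrometer or the marker.

Things in the scene. Friction and masses are not known exactly. Their poses are not given: they have to be found in the camera images.
- clip: steel spring clip like a big clothes-peg, handles up, jaws down, parked on the rack strip's top edge; about 80 g. Origin on the axis of its pivot pin (10 mm diameter, 34 mm long), x along the pin, z up to the handles; the jaws open along y. An aluminium disc of 20 mm sits on the pin's +x end, up to z = 16 mm. The jaws end in rubber blocks, 24 mm wide, z = -22 to -30 mm
- clip_grip (a point): point midway between the handles, 32 mm above the pivot axis: where to grip. Handles: plates 24 mm wide, 3 mm thick, up to 47 mm above the pivot, 45 mm over their outsides at this height (58 mm at the top) at the start; fully squeezed they are parallel, 15 to 18 mm over the outsides. 6 N here starts to open the jaws, 10 N opens them fully
- clip_mouth (a point): point midway between the clip's two jaw blocks, 26 mm below the pivot axis
- jaw_left (a joint): opening angle of the jaw on the clip's +y side (the other jaw mirrors it), rad: 0 when holding 6 mm between the jaws, as at the start, up to 0.42 when fully open (27 mm), -0.11 when shut on nothing
- jaw_right: the jaw and handle on the clip's -y side; its origin is on the pivot axis too
- rack: clip rack: steel strip 6 mm thick, 180 mm long (along its x), standing upright, top edge 65 mm above the table, on a foot 200 x 70 x 8 mm. Origin at the centre of the foot's underside
- wide_pipe: wider pipe offcut of rusty steel, standing on end: outside diameter 100 mm, inside 88 mm (wall 6 mm), height 75 mm, 0.95 kg, open at both ends. Origin on its axis at the underside, z up
- wide_rim (a point): centre of the wide pipe's upper end, at the height of its rim, 75 mm above the table
- narrow_pipe: narrower pipe offcut of rusty steel standing on end: outside diameter 60 mm, height 55 mm; a bystander. Origin on its axis at the underside
- micrometer: outside micrometer with a green C-shaped frame, lying flat, about 90 x 170 mm and 18 mm high; a bystander. Origin at the middle of its frame, on the table
- marker: white marker with a black cap, 128 mm long, 16 mm thick, lying; a bystander. Origin under its white body's centre
Things that resemble listed ones, but are neither listed nor needed, are in the scene too. Leave any yellow look-alike of the clip alone.

How it is judged:
On the way:
1. the clip is lifted clear above the rack with its jaws held open (height (world z) of clip_mouth above 0.08 m and value of joint jaw_left above 0.1 rad and contact force between the fingers and clip above 1 N), for 0.1 s.
At the end, for the whole second after the job is handed in: Clip released, at rest on the wide rim: mouth 36 to 58 mm from the pipe axis and at least 5 mm below the rim, handles up within 0.35 rad, jaws closed on the wall (joint -0.06 to 0.2, over 1 N). Wide pipe upright within 0.1 rad, moved less than 30 mm (horizontal distance between clip_mouth and wide_rim between 0.036 and 0.058 m and z of clip_mouth in the frame of wide_rim below -0.005 m and angle between clip's own z axis and vertical below 0.35 rad and z of clip_grip in the frame of wide_rim above 0 m and value of joint jaw_left between -0.06 and 0.2 rad and contact force between jaw_right and wide_pipe above 1 N and linear speed of clip below 0.02 m/s and angle between wide_pipe's own z axis and vertical below 0.1 rad and distance of wide_pipe from where it was at the start of the episode below 0.03 m); the robot touches nothing.
It fails at once if the narrow pipe is moved by more than 20 mm (distance of narrow_pipe from where it was at the start of the episode above 0.02 m).
It fails at once if the micrometer is moved by more than 20 mm (distance of micrometer from where it was at the start of the episode above 0.02 m).
It fails at once if the marker is moved by more than 20 mm (distance of marker from where it was at the start of the episode above 0.02 m).
It fails at once if the wide pipe is tipped by more than 0.3 rad (angle between wide_pipe's own z axis and vertical above 0.3 rad).
It also fails if it takes over 42 s, if anything falls off the work surface, if the arm or the gripper's body presses on something with over 40 N, if the wrist force passes 120 N, or if a joint passes its speed limit or range.

## Working session

There is one attempt and no reset: what is moved stays moved. The work goes in short steps, Python scripts to look and compute and a tool call to move; the robot and the scene stay as the last step left them, time stands still between calls to the robot, and variables do not carry over. Pictures are saved under pics/ and viewed, at most 10 in all, crops included, and the job is handed in when it is done.

Besides the shell and the picture viewer there is one more tool, called after "Emit:" as a command line: name --argument value ..., lists and objects as JSON in quotes. servo_tool: Moves the arm, as the interface text tells. Its arguments: {"type":"object","properties":{"plan":{"type":"array","items":{"type":"object","properties":{"travel":{"type":"array","items":{"type":"number"}},"dr":{"type":"array","items":{"type":"number"}},"grip":{"type":"number"}}}},"force":{"type":"number"}},"required":["plan"]}

```bash
mkdir -p pics; cat > h.py <<'E'
import numpy as np, cv2
from workcell import env
def world(p,r,c,z=None):
    z=p["z_map"][int(round(r)),int(round(c))] if z is None else z
    X=np.array([(c-p["cx"])/p["fx"]*z,(r-p["cy"])/p["fy"]*z,z]); return p["R"].T@(X-p["t"])
def ray(p,r,c):
    d=p["R"].T@np.array([(c-p["cx"])/p["fx"],(r-p["cy"])/p["fy"],1]); return -p["R"].T@p["t"],d/np.linalg.norm(d)
def tri(l):
    A=0;b=0
    for p,r,c in l:
        o,d=ray(p,r,c);M=np.eye(3)-np.outer(d,d);A=A+M;b=b+M@o
    return np.linalg.solve(A,b)
def cloud(p):
    r,c=np.mgrid[0:400,0:640];z=p["z_map"]
    X=np.stack([(c-p["cx"])/p["fx"]*z,(r-p["cy"])/p["fy"]*z,z],-1);return (X-p["t"])@p["R"]
def save(n,im,f=1):
    cv2.imwrite("pics/"+n,cv2.resize(im[...,::-1],None,fx=f,fy=f,interpolation=cv2.INTER_CUBIC))
E
python3 - <<'E'
from h import *
np.set_printoptions(precision=4,suppress=True)
print(env.sense()["eef_pos"],env.sense()["tool_rot"],env.hold_point_z)
P={n:env.snapshot(n) for n in("scene","top")}
save("a.png",np.vstack([P["scene"]["image"],P["top"]["image"]]),.75)
for n,p in P.items():
    for q in["clip","clip_grip","clip_mouth","wide_rim","wide_pipe","narrow_pipe","micrometer","marker","rack"]:
        for d in env.place_of(q,p)[:3]:
            r,c=d["pixel"];print(n,q,d["confidence"],np.round(d["pixel"],1),world(p,min(max(r,0),399),min(max(c,0),639)))
E
```

```text
[0.2271 0.5007 0.2307] [-0.6637 -3.0703  0.0019] 0.0187
scene clip 0.71 [290.9 466.2] [0.5644 0.346  0.0419]
scene clip 0.63 [249.1 420.7] [0.5598 0.2412 0.074 ]
scene clip 0.63 [239.9 365.2] [0.5884 0.1363 0.0454]
scene clip_grip 0.62 [231.  366.4] [0.5658 0.1232 0.0426]
scene clip_grip 0.6 [236.2 424.2] [0.4717 0.2091 0.0075]
scene clip_grip 0.6 [281.7 472.8] [0.5401 0.3462 0.0445]
scene clip_mouth 0.86 [255.5 418.5] [0.5664 0.2426 0.0622]
scene clip_mouth 0.85 [247.3 366.9] [0.5811 0.1381 0.0167]
scene wide_rim 0.91 [176.9 329.4] [ 0.4858 -0.0384  0.0397]
scene wide_rim 0.49 [270.5 412.5] [0.5792 0.2433 0.0287]
scene wide_pipe 0.71 [247.1 420.9] [0.5562 0.2393 0.0749]
scene wide_pipe 0.67 [203.7 330.6] [0.5562 0.0218 0.047 ]
scene wide_pipe 0.67 [178.6 246.2] [ 0.5993 -0.195   0.02  ]
scene narrow_pipe 0.73 [180.9 244.2] [ 0.6032 -0.1986  0.0133]
scene narrow_pipe 0.28 [201.7 327.5] [0.5613 0.0172 0.054 ]
scene micrometer 0.71 [231.4 216.4] [ 0.7422 -0.1401 -0.0005]
scene marker 0.79 [311.9 348.6] [0.7225 0.1995 0.0136]
scene rack 0.72 [271.8 413.8] [0.5656 0.2414 0.0086]
top clip 0.94 [233.  202.8] [0.552  0.2442 0.0736]
top clip 0.81 [233.7 157.7] [0.5515 0.3466 0.0348]
top clip 0.64 [220.9 263.2] [0.5769 0.1275 0.0371]
top clip_grip 0.8 [234.2 151.3] [0.5505 0.3585 0.0381]
top clip_mouth 0.97 [235.1 159.1] [0.5485 0.3434 0.0354]
top clip_mouth 0.81 [236.2 205.7] [0.5456 0.2387 0.0723]
top clip_mouth 0.66 [224.3 261.5] [0.5699 0.1314 0.0336]
top narrow_pipe 0.72 [219.5 419.9] [ 0.5795 -0.2159  0.0019]
top micrometer 0.95 [145.2 379.7] [ 0.7472 -0.1298  0.0007]
top marker 0.79 [163.5 233. ] [0.7032 0.1956 0.0139]
top rack 0.85 [230.2 213.8] [0.5585 0.2365 0.0075]
top rack 0.2 [236.5 208.6] [0.5449 0.2296 0.0869]
```

View pics/a.png

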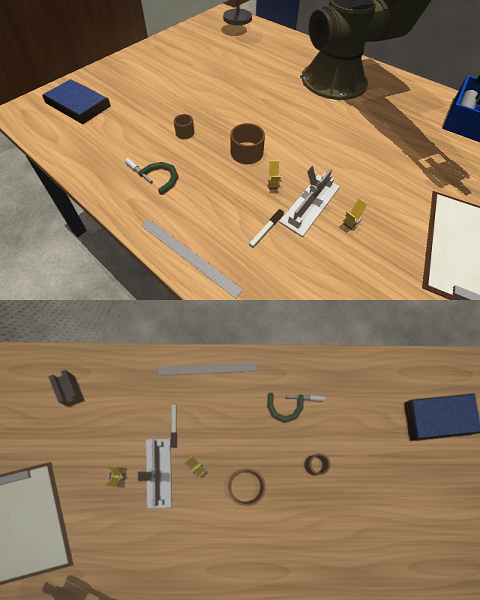

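The view shows three clips. The grey steel one sits on the rack at scene (249,421), top (233,203). Two yellow look-alikes stand on the table at scene (240,365) and (291,466). The steel clip parked on the rack fits the description, so I'll confirm it in a crop and measure it. The wide pipe is at scene (190,330), top (~250,328).

```bash
python3 - <<'E'
from h import *
np.set_printoptions(precision=4,suppress=True)
P={n:env.snapshot(n) for n in("scene","top")}
a=P["scene"]["image"][200:300,350:500];b=P["top"]["image"][180:280,150:300]
save("b.png",np.hstack([cv2.resize(a,(390,260)),cv2.resize(b,(390,260))]),2/2)
for n,p in P.items():
    C=cloud(p);x,y,z=C[...,0],C[...,1],C[...,2]
    ok=p["z_map"]>0
    # rim
    m=ok&(abs(x-.53)<.1)&(abs(y-.02)<.1)&(z>.070)&(z<.082)
    q=C[m]; A=np.c_[2*q[:,:2],np.ones(len(q))];s=np.linalg.lstsq(A,(q[:,:2]**2).sum(1),rcond=None)[0]
    print(n,"rim n",len(q),"c",s[:2],"r",np.sqrt(s[2]+s[:2]@s[:2]),"z",np.median(q[:,2]), q.min(0),q.max(0))
    m=ok&(abs(x-.55)<.08)&(abs(y-.24)<.06)
    for lo,hi in[(.055,.07),(.07,.08),(.08,.09),(.09,.1),(.1,.11),(.11,.12),(.12,.13),(.13,.15)]:
        q=C[m&(z>lo)&(z<hi)]
        if len(q):print(lo,len(q),q.mean(0),q.min(0),q.max(0))
    m2=m&(z>.05)&(z<.068); q=C[m2][:,:2]; u,s,v=np.linalg.svd(q-q.mean(0),full_matrices=False);print("rack dir",v[0],q.mean(0))
    for d in env.trace("clip",p):
        M=d["mask"]&ok;print("trace",d["confidence"],d["pixel"],M.sum(),C[M].mean(0) if M.any() else "", np.percentile(C[M],[2,98],axis=0))
E
```

```text
scene rim n 410 c [0.5261 0.0224] r 0.06169786885061076 z 0.07374688097595593 [ 0.4697 -0.0613  0.07  ] [0.5698 0.1194 0.0788]
0.055 240 [0.5574 0.2404 0.0628] [0.4709 0.2296 0.055 ] [0.6294 0.2497 0.07  ]
0.07 147 [0.5548 0.2385 0.0746] [0.5336 0.2277 0.0704] [0.5722 0.2513 0.0798]
0.08 77 [0.557  0.2343 0.0844] [0.5384 0.2223 0.0801] [0.5713 0.2553 0.0899]
0.09 57 [0.5545 0.2302 0.0947] [0.5407 0.2188 0.0901] [0.5642 0.2599 0.0998]
0.1 59 [0.5534 0.2283 0.1048] [0.5392 0.214  0.1001] [0.5643 0.2651 0.1095]
0.11 58 [0.5525 0.2366 0.1138] [0.5395 0.2106 0.11  ] [0.5638 0.2673 0.1174]
rack dir [0.9995 0.0315] [0.5576 0.2407]
trace 0.95 [286.5, 471.9] 619 [0.5474 0.3491 0.0434] [[0.5237 0.3346 0.0016]
 [0.578  0.3652 0.0753]]
trace 0.86 [237.1, 366.6] 490 [0.5741 0.1253 0.0447] [[0.5516 0.1053 0.0036]
 [0.5989 0.1494 0.0753]]
trace 0.61 [244.4, 419.0] 488 [0.552  0.2346 0.0797] [[0.4794 0.2085 0.0059]
 [0.5704 0.2651 0.1153]]
top rim n 468 c [0.5257 0.0149] r 0.05656299611819173 z 0.07470282149441211 [ 0.4705 -0.0563  0.0704] [0.5666 0.1188 0.0788]
0.055 262 [0.5482 0.2408 0.0634] [0.47   0.2362 0.0552] [0.63   0.2474 0.07  ]
0.07 141 [0.55   0.2428 0.0749] [0.534  0.232  0.0702] [0.5677 0.2523 0.0799]
0.08 75 [0.5514 0.2476 0.0851] [0.5382 0.2285 0.0801] [0.5677 0.2573 0.09  ]
0.09 52 [0.5498 0.2509 0.0952] [0.5384 0.2245 0.0906] [0.5613 0.2613 0.1   ]
0.1 59 [0.5497 0.2545 0.1048] [0.5384 0.221  0.1001] [0.5612 0.2672 0.1099]
0.11 68 [0.5487 0.2477 0.1139] [0.5386 0.2134 0.1102] [0.561  0.27   0.1186]
rack dir [-0.9996 -0.0288] [0.5472 0.2406]
trace 0.82 [233.0, 202.1] 405 [0.5502 0.2475 0.0884] [[0.5361 0.2152 0.058 ]
 [0.5663 0.2691 0.1164]]
trace 0.76 [221.3, 262.8] 345 [0.5745 0.131  0.0479] [[0.5495 0.1089 0.001 ]
 [0.5973 0.1504 0.076 ]]
trace 0.68 [233.8, 153.7] 465 [0.5472 0.3538 0.0433] [[ 0.519   0.3361 -0.0011]
 [ 0.5764  0.3873  0.0766]]
```

View pics/b.png

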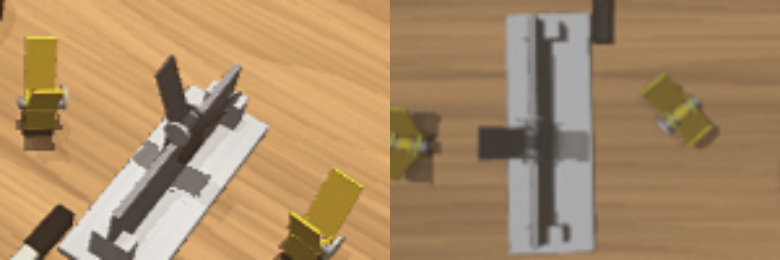

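Crop confirms it: the grey steel clip is on the strip, disc towards +x, with handles spreading along world y. The yellow ones stand apart on the table. Next I'll compute the approach and redo the rim fit, since the first one picked up points from the yellow clip.

```bash
cat >> h.py <<'E'
from scipy.spatial.transform import Rotation as Ro
def goal(pos,yaw):
    """tool down, tool y at angle yaw(deg) in world; prints shift mm and dr for servo_tool"""
    s=env.sense();R0=Ro.from_rotvec(s["tool_rot"]).as_matrix();a=np.radians(yaw)
    y=np.array([np.cos(a),np.sin(a),0]);z=np.array([0,0,-1.]);R1=np.c_[np.cross(y,z),y,z]
    print("travel",np.round(R0.T@(np.array(pos)-s["eef_pos"])*1e3,1),"dr",np.round(Ro.from_matrix(R0.T@R1).as_rotvec(),3),"pos",s["eef_pos"],"t",s["time"],"op",s["opening"])
def rim(p):
    C=cloud(p);x,y,z=C[...,0],C[...,1],C[...,2]
    q=C[(p["z_map"]>0)&(np.hypot(x-.526,y-.02)<.07)&(y<.085)&(z>.068)&(z<.085)]
    f=lambda q:np.linalg.lstsq(np.c_[2*q[:,:2],np.ones(len(q))],(q[:,:2]**2).sum(1),rcond=None)[0]
    for _ in range(6):
        s=f(q);r=np.sqrt(s[2]+s[:2]@s[:2]);e=abs(np.hypot(*(q[:,:2]-s[:2]).T)-r);q=q[e<max(.005,2*np.median(e))]
    print("rim",p["shot"] if "shot" in p else "",len(q),s[:2],r,np.median(q[:,2]))
E
python3 - <<'E'
from h import *
np.set_printoptions(precision=4,suppress=True)
for n in("scene","top"):rim(env.snapshot(n))
goal([.55,.2405,.27],91.7)
E
```

```text
rim 5 299 [ 0.5215 -0.0097] 0.04653670500196499 0.07353825857769672
rim 6 329 [ 0.5188 -0.0075] 0.046398925241597 0.07455227388817769
travel [-401.6 -103.8  -38.7] dr [ 0.    -0.    -0.455] pos [0.2272 0.5009 0.2313] t 1.3 op 0.08481961555035591
```

Emit:
servo_tool --plan '[{"travel":[-40,-10,-10],"dr":[0,0,-0.05],"grip":-1},{"travel":[-80,-21,-20],"dr":[0,0,-0.1],"grip":-1},{"travel":[-120,-31,-30],"dr":[0,0,-0.15],"grip":-1},{"travel":[-160,-41,-39],"dr":[0,0,-0.2],"grip":-1},{"travel":[-200,-52,-39],"dr":[0,0,-0.25],"grip":-1},{"travel":[-240,-62,-39],"dr":[0,0,-0.3],"grip":-1},{"travel":[-280,-72,-39],"dr":[0,0,-0.35],"grip":-1},{"travel":[-320,-83,-39],"dr":[0,0,-0.4],"grip":-1},{"travel":[-360,-93,-39],"dr":[0,0,-0.455],"grip":-1},{"travel":[-402,-104,-39],"dr":[0,0,-0.455],"grip":-1},{"travel":[-402,-104,-39],"dr":[0,0,-0.455],"grip":-1},{"travel":[-402,-104,-39],"dr":[0,0,-0.455],"grip":-1}]' --force 40

```text
time: 2.3
eef_pos: [0.5516, 0.2384, 0.2696]
tool_rot: [0.041, -3.14, 0.001]
wrist_force: [0.3, 1.1, -1.1]
opening: 0.0853
finger_force: 0.0
```

```bash
python3 - <<'E'
from h import *
np.set_printoptions(precision=4,suppress=True)
p=env.snapshot("wrist");t=env.snapshot("top");save("c.png",p["image"]);C=cloud(p)
for q in["clip","clip_grip","clip_mouth"]:
    for d in env.place_of(q,p)[:2]:print(q,d["confidence"],d["pixel"],world(p,*np.clip(d["pixel"],0,399)))
x,y,z=C[...,0],C[...,1],C[...,2];m=(p["z_map"]>0)&(abs(x-.55)<.04)&(abs(y-.24)<.045)
for lo,hi in[(.055,.068),(.07,.08),(.08,.09),(.09,.1),(.1,.11),(.11,.115),(.115,.12),(.12,.13)]:
    q=C[m&(z>lo)&(z<hi)]
    if len(q):
        l=np.percentile(q,[1,99],axis=0);h=y[m&(z>lo)&(z<hi)];print(lo,len(q),l[0],l[1],"plates",np.median(h[h<.24]),np.median(h[h>.24]))
for s in(-1,1):
    q=C[m&(z>.095)&(s*(y-.2405)>0)][:,:2];u,S,v=np.linalg.svd(q-q.mean(0),full_matrices=False);print(s,q.mean(0),v[0])
rim(t);goal([.55,.2405,.084],91.7)
E
```

```text
clip 0.96 [181.1, 230.1] [0.5729 0.1334 0.0385]
clip 0.94 [172.1, 319.2] [0.5499 0.2425 0.0788]
clip_grip 0.95 [188.9, 220.5] [0.5836 0.1206 0.0376]
clip_grip 0.88 [171.3, 411.2] [0.5574 0.3445 0.0269]
clip_mouth 0.98 [166.5, 317.3] [0.544  0.2402 0.0776]
clip_mouth 0.98 [177.8, 234.7] [0.5692 0.1387 0.0361]
0.055 165 [0.5101 0.2315 0.0567] [0.5891 0.2483 0.068 ] plates 0.23843085380738227 0.24138317950053476
0.07 452 [0.5342 0.2311 0.0724] [0.5682 0.2491 0.0798] plates 0.2359357626629829 0.24380014626872676
0.08 246 [0.539  0.2266 0.0804] [0.5698 0.2533 0.0898] plates 0.2292870920589748 0.25058023405327995
0.09 223 [0.5386 0.2215 0.0903] [0.5623 0.2581 0.0999] plates 0.22423970917618266 0.25570621741731053
0.1 230 [0.5386 0.2176 0.1002] [0.5627 0.2625 0.1099] plates 0.21966692005351882 0.2601333719117294
0.11 130 [0.5385 0.215  0.1101] [0.5628 0.265  0.1149] plates 0.21683058369995972 0.263317057869794
0.115 198 [0.5387 0.2114 0.1151] [0.5631 0.2687 0.1194] plates 0.21347588559635444 0.2664507808071025
-1 [0.5401 0.2171] [-0.0822 -0.9966]
1 [0.5404 0.2658] [0.1437 0.9896]
rim 8 330 [ 0.5188 -0.0074] 0.04640086673080641 0.07452633323682174
travel [ -0.4  -0.7 186.6] dr [0.    0.    0.001] pos [0.5496 0.2411 0.2706] t 2.55 op 0.08540330007120914
```

View pics/c.png

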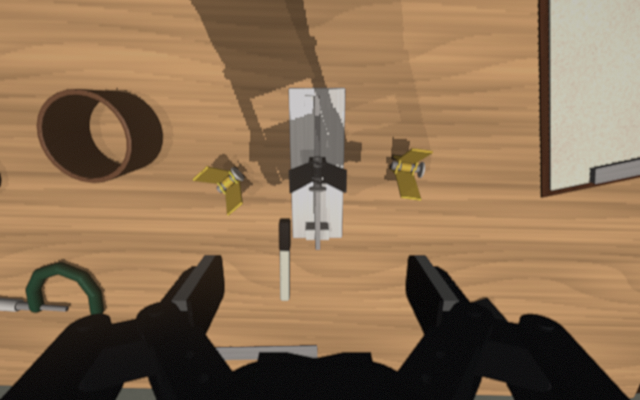

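Emit:
servo_tool --plan '[{"travel":[-1,-1,40],"dr":[0,0,0],"grip":-1},{"travel":[-1,-1,80],"dr":[0,0,0],"grip":-1},{"travel":[-1,-1,120],"dr":[0,0,0],"grip":-1},{"travel":[-1,-1,150],"dr":[0,0,0],"grip":-1},{"travel":[-1,-1,170],"dr":[0,0,0],"grip":-1},{"travel":[-1,-1,180],"dr":[0,0,0],"grip":-1},{"travel":[-1,-1,180],"dr":[0,0,0],"grip":-0.4},{"travel":[-1,-1,180],"dr":[0,0,0],"grip":-0.3},{"travel":[-1,-1,180],"dr":[0,0,0],"grip":-0.3},{"travel":[-1,-1,180],"dr":[0,0,0],"grip":-0.3}]'

```text
time: 3.38
eef_pos: [0.5522, 0.2398, 0.0926]
tool_rot: [-0.046, 3.138, 0.002]
wrist_force: [-0.6, 1.5, 4.8]
opening: 0.0557
finger_force: 5.1
```

```bash
python3 - <<'E'
from h import *
p=env.snapshot("scene");save("d.png",np.hstack([p["image"][180:290,370:480],env.snapshot("wrist")["image"][130:240,250:390]]),3)
s=env.sense();print(s["eef_pos"],s["opening"],s["finger_force"],s["wrist_force"])
E
```

```text
[0.55220601 0.23970132 0.09249957] 0.05552392288108423 6.229671277105808 [-1.42945371 -0.4361071   7.58574334]
```

View pics/d.png

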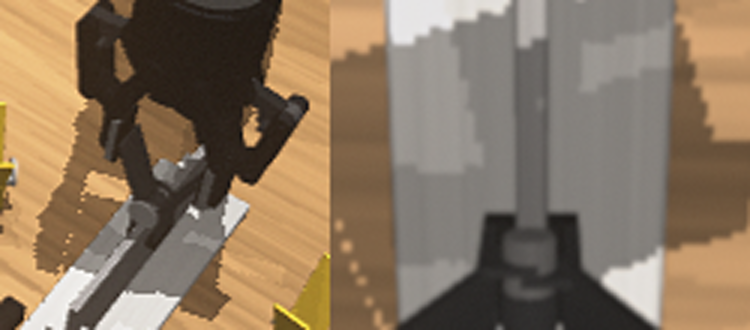

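Emit:
servo_tool --plan '[{"travel":[0,0,0],"dr":[0,0,0],"grip":-0.6},{"travel":[1,0,4],"dr":[0,0,0],"grip":-0.6},{"travel":[1,0,6],"dr":[0,0,0],"grip":-0.4},{"travel":[1,0,6],"dr":[0,0,0],"grip":-0.2},{"travel":[1,0,5],"dr":[0,0,0],"grip":0},{"travel":[1,0,4],"dr":[0,0,0],"grip":0.2},{"travel":[1,0,3],"dr":[0,0,0],"grip":0.4},{"travel":[1,0,3],"dr":[0,0,0],"grip":0.7},{"travel":[1,0,3],"dr":[0,0,0],"grip":1},{"travel":[1,0,3],"dr":[0,0,0],"grip":1},{"travel":[1,0,3],"dr":[0,0,0],"grip":1}]'

```text
time: 4.4
eef_pos: [0.5513, 0.2395, 0.089]
tool_rot: [-0.046, 3.138, 0.002]
wrist_force: [-2.3, -0.7, 13.3]
opening: 0.0142
finger_force: 41.5
```

```bash
python3 - <<'E'
from h import *
p=env.snapshot("scene");save("e.png",np.hstack([p["image"][180:290,370:480],env.snapshot("wrist")["image"][130:240,250:390]]),3)
s=env.sense();print(s["eef_pos"],s["opening"],s["finger_force"],s["wrist_force"])
E
```

```text
[0.55128637 0.23945369 0.08899756] 0.013957147007548349 41.463775634765625 [-1.62376914  1.05313833 14.40052204]
```

View pics/e.png

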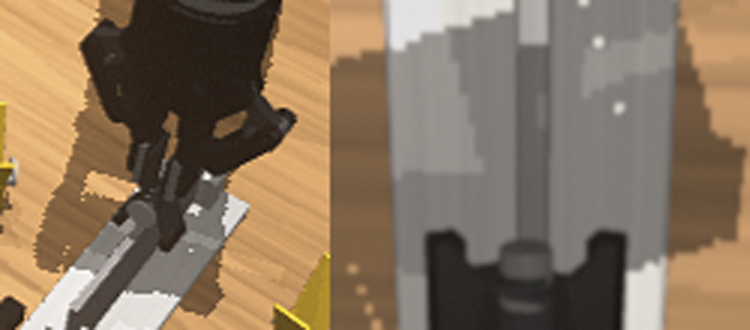

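Jaws are spread on both sides of the strip and the handles are fully squeezed (opening 14 mm). Lifting now.

Emit:
servo_tool --plan '[{"travel":[0,0,-8],"dr":[0,0,0],"grip":1},{"travel":[0,0,-20],"dr":[0,0,0],"grip":1},{"travel":[0,0,-40],"dr":[0,0,0],"grip":1},{"travel":[0,0,-65],"dr":[0,0,0],"grip":1},{"travel":[0,0,-85],"dr":[0,0,0],"grip":1},{"travel":[0,0,-90],"dr":[0,0,0],"grip":1},{"travel":[0,0,-90],"dr":[0,0,0],"grip":1},{"travel":[0,0,-90],"dr":[0,0,0],"grip":1}]'

```text
time: 5.17
eef_pos: [0.55, 0.239, 0.1766]
tool_rot: [0.046, -3.14, 0.0]
wrist_force: [0.1, 0.4, -1.1]
opening: 0.0142
finger_force: 39.8
```

```bash
python3 - <<'E'
from h import *
np.set_printoptions(precision=4,suppress=True)
P=env.snapshot("scene");w=env.snapshot("wrist");t=env.snapshot("top")
save("f.png",np.hstack([P["image"][140:290,360:480],w["image"][130:280,220:400]]),2.6)
s=env.sense();print(s["eef_pos"],s["opening"],s["finger_force"],s["wrist_force"],s["time"])
rim(w);rim(t);rim(P)
for n,p in(("scene",P),("wrist",w)):
    for q in("clip","clip_mouth","wide_rim"):
        for d in env.place_of(q,p)[:3]:print(n,q,d["confidence"],d["pixel"],world(p,*np.clip(d["pixel"],0,[399,639])))
    C=cloud(p);x,y,z=C[...,0],C[...,1],C[...,2];m=(p["z_map"]>0)&(abs(x-.55)<.03)&(abs(y-.24)<.03)
    for lo in np.arange(.105,.185,.01):
        q=C[m&(z>lo)&(z<lo+.01)]
        if len(q)>3:print(lo,len(q),q.min(0),q.max(0))
goal([.52,.0385,.179],91.7)
E
```

```text
[0.5499 0.2389 0.1759] 0.013931955075420069 39.82747793197632 [-0.2564  0.0481 -0.658 ] 5.3167
rim 14 2350 [ 0.5195 -0.0073] 0.046218180184836595 0.0760020485821082
rim 15 328 [ 0.5188 -0.0074] 0.04638652698573145 0.07465213199312706
rim 13 303 [ 0.5217 -0.0095] 0.04647998464023319 0.07331321902870527
scene clip 0.96 [240.1, 364.6] [0.589  0.1353 0.0446]
scene clip 0.81 [292.7, 468.5] [0.5639 0.3508 0.0403]
scene clip 0.7 [215.5, 429.4] [0.5569 0.24   0.1633]
scene clip_mouth 0.9 [222.6, 424.5] [0.568  0.2388 0.1533]
scene clip_mouth 0.88 [251.7, 369.0] [ 0.5758  0.1413 -0.0001]
scene clip_mouth 0.82 [300.5, 466.8] [0.5613 0.3529 0.0136]
scene wide_rim 0.61 [176.2, 331.4] [ 0.4811 -0.0363  0.0398]
0.12499999999999999 13 [0.54   0.2156 0.1318] [0.5624 0.2581 0.135 ]
0.13499999999999998 75 [0.5365 0.2173 0.1351] [0.563  0.2584 0.145 ]
0.14499999999999996 59 [0.5366 0.221  0.1454] [0.5694 0.2538 0.155 ]
0.15499999999999997 107 [0.5392 0.226  0.1551] [0.5707 0.2499 0.1648]
0.16499999999999998 71 [0.539  0.229  0.1652] [0.5708 0.2471 0.1742]
0.17499999999999996 61 [0.5385 0.2179 0.1751] [0.5639 0.2551 0.1848]
wrist clip 0.75 [241.2, 317.6] [0.5473 0.2395 0.1653]
wrist clip 0.67 [206.9, 199.8] [0.5741 0.1286 0.0371]
wrist clip 0.67 [185.1, 429.3] [0.5461 0.3457 0.0366]
wrist clip_mouth 0.82 [183.2, 418.4] [0.5449 0.3357 0.0353]
wrist clip_mouth 0.66 [198.1, 210.5] [0.5617 0.1429 0.0474]
wrist clip_mouth 0.61 [224.2, 315.0] [0.5377 0.2378 0.1648]
0.13499999999999998 450 [0.5368 0.2167 0.1352] [0.5617 0.2593 0.145 ]
0.14499999999999996 385 [0.537  0.2205 0.1451] [0.557  0.2556 0.155 ]
0.15499999999999997 1286 [0.5322 0.2248 0.155 ] [0.5676 0.2508 0.165 ]
0.16499999999999998 535 [0.5364 0.2297 0.165 ] [0.5693 0.2459 0.1748]
0.17499999999999996 266 [0.5372 0.2191 0.175 ] [0.5685 0.2563 0.185 ]
travel [  36.1 -199.6   -2. ] dr [-0.    -0.    -0.001] pos [0.5503 0.2391 0.177 ] t 5.6167 op 0.014106683440694864
```

View pics/f.png

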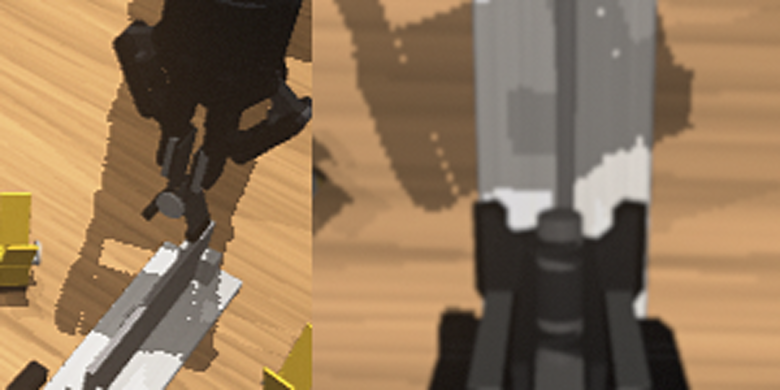

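The clip is held with its jaws open above the rack. It sits about 17.5 mm below the TCP at pivot height and is centred within 1 mm. Three views put the pipe axis at about (0.520, -0.008) with the rim at z ≈ 0.0745. Carrying it to the +y side of the rim.

Emit:
servo_tool --plan '[{"travel":[4,-20,0],"dr":[0,0,0],"grip":1},{"travel":[9,-50,0],"dr":[0,0,0],"grip":1},{"travel":[15,-85,0],"dr":[0,0,0],"grip":1},{"travel":[22,-120,0],"dr":[0,0,0],"grip":1},{"travel":[28,-155,0],"dr":[0,0,0],"grip":1},{"travel":[34,-185,0],"dr":[0,0,0],"grip":1},{"travel":[36,-198,0],"dr":[0,0,0],"grip":1},{"travel":[36,-198,10],"dr":[0,0,0],"grip":1},{"travel":[36,-198,20],"dr":[0,0,0],"grip":1},{"travel":[36,-198,20],"dr":[0,0,0],"grip":1},{"travel":[36,-198,20],"dr":[0,0,0],"grip":1}]'

```text
time: 6.53
eef_pos: [0.5199, 0.0413, 0.1563]
tool_rot: [0.048, -3.139, -0.0]
wrist_force: [0.0, 0.3, -0.7]
opening: 0.0144
finger_force: 39.8
```

```bash
python3 - <<'E'
from h import *
np.set_printoptions(precision=4,suppress=True)
P=env.snapshot("scene");w=env.snapshot("wrist")
save("g.png",np.hstack([P["image"][120:270,270:420],w["image"][100:250,210:400]]),2.3)
s=env.sense();print(s["eef_pos"],s["opening"],s["finger_force"],s["time"])
for n,p in(("scene",P),("wrist",w)):
    C=cloud(p);x,y,z=C[...,0],C[...,1],C[...,2];m=(p["z_map"]>0)&(abs(x-.52)<.03)&(abs(y-.04)<.04)
    for lo in np.arange(.09,.16,.01):
        q=C[m&(z>lo)&(z<lo+.01)]
        if len(q)>3:print(lo,len(q),q.min(0),q.max(0))
    m=(p["z_map"]>0)&(abs(x-.52)<.06)&(abs(y)<.07)&(z>.07)&(z<.08);q=C[m]
    if len(q)>20:print(n,len(q),q.min(0),q.max(0));rim(p)
goal([.52,.04,.1015],91.7)
E
```

```text
[0.5203 0.0411 0.1572] 0.014081278920192937 39.84857261180878 6.6333
0.10999999999999999 44 [0.5073 0.0206 0.1114] [0.5335 0.0613 0.1199]
0.11999999999999998 52 [0.5078 0.0229 0.12  ] [0.534  0.0587 0.1294]
0.12999999999999998 62 [0.5082 0.0333 0.1305] [0.5398 0.0542 0.1399]
0.13999999999999996 80 [0.5091 0.03   0.1405] [0.5406 0.05   0.15  ]
0.14999999999999997 45 [0.5163 0.0268 0.1502] [0.5407 0.053  0.1593]
0.15999999999999998 71 [0.513  0.0183 0.1604] [0.5346 0.0613 0.17  ]
scene 327 [ 0.4722 -0.0612  0.07  ] [0.5711 0.0393 0.0774]
rim 16 257 [ 0.5218 -0.0097] 0.046333500435097374 0.07323294171823733
0.10999999999999999 127 [0.5069 0.019  0.1162] [0.5303 0.0617 0.1199]
0.11999999999999998 491 [0.5071 0.0199 0.12  ] [0.5312 0.0608 0.13  ]
0.12999999999999998 430 [0.5027 0.025  0.13  ] [0.5373 0.056  0.14  ]
0.13999999999999996 1404 [0.5027 0.0291 0.14  ] [0.5384 0.0512 0.15  ]
0.14999999999999997 283 [0.5075 0.0323 0.15  ] [0.5394 0.0476 0.16  ]
0.15999999999999998 455 [0.5076 0.0201 0.16  ] [0.5307 0.0596 0.17  ]
wrist 3118 [ 0.4698 -0.0595  0.07  ] [0.5696 0.0392 0.079 ]
rim 17 2237 [ 0.5187 -0.0093] 0.04617926833216183 0.07652715753305664
travel [ 0.3 -1.1 55.7] dr [ 0.    -0.     0.001] pos [0.5203 0.0411 0.1572] t 6.6333 op 0.014081278920192937
```

View pics/g.png

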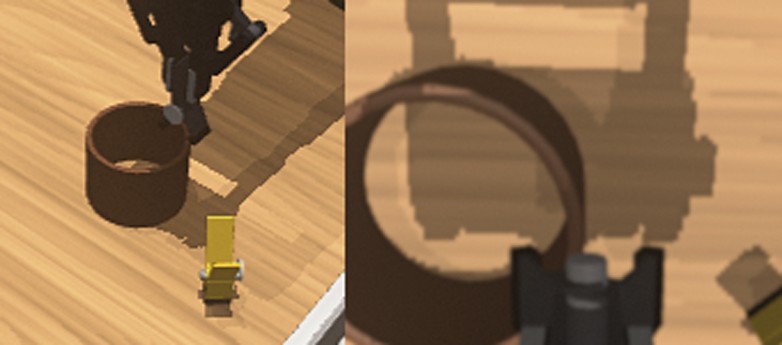

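Jaws straddle the near (+y) wall in both views, about 2 mm outboard of centre. I'll shift 2 mm and lower.

Emit:
servo_tool --plan '[{"travel":[0,-2,6],"dr":[0,0,0],"grip":1},{"travel":[0,-2,16],"dr":[0,0,0],"grip":1},{"travel":[0,-2,26],"dr":[0,0,0],"grip":1},{"travel":[0,-2,36],"dr":[0,0,0],"grip":1},{"travel":[0,-2,46],"dr":[0,0,0],"grip":1},{"travel":[0,-2,53],"dr":[0,0,0],"grip":1},{"travel":[0,-2,56],"dr":[0,0,0],"grip":1},{"travel":[0,-2,56],"dr":[0,0,0],"grip":1},{"travel":[0,-2,56],"dr":[0,0,0],"grip":1}]'

```text
time: 7.38
eef_pos: [0.5203, 0.0382, 0.1014]
tool_rot: [-0.046, 3.141, -0.0]
wrist_force: [0.4, -0.0, 0.3]
opening: 0.0141
finger_force: 39.8
```

```bash
python3 - <<'E'
from h import *
np.set_printoptions(precision=4,suppress=True)
P=env.snapshot("scene");w=env.snapshot("wrist")
save("i.png",np.hstack([P["image"][120:270,270:420],w["image"][100:250,210:400]]),2.3)
s=env.sense();print(s["eef_pos"],s["opening"],s["finger_force"],s["wrist_force"],s["time"]);rim(w)
C=cloud(w);q=C[(w["z_map"]>0)&(abs(C[...,0]-.52)<.03)&(abs(C[...,1]-.04)<.04)&(C[...,2]>.078)&(C[...,2]<.1)];print(q.min(0),q.max(0))
E
```

```text
[0.5205 0.0382 0.1018] 0.0141009856442967 39.84787344932556 [ 0.3153 -0.1604 -0.8224] 7.4833
rim 19 2677 [ 0.5184 -0.0087] 0.046040434390205644 0.0763403322410335
[0.4901 0.0233 0.078 ] [0.5399 0.0516 0.1   ]
```

View pics/i.png

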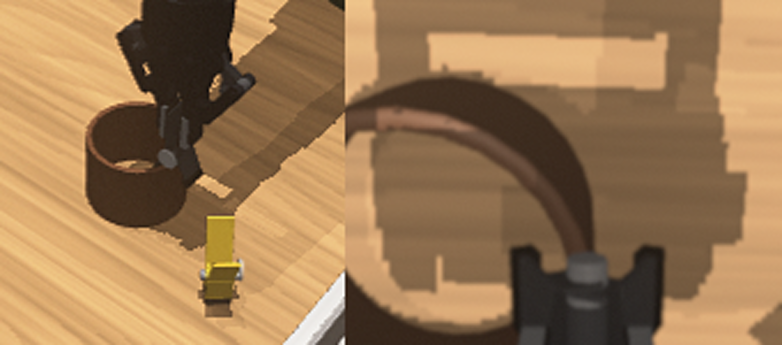

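The jaws straddle the wall, one inside and one outside, and nothing is loaded. Releasing gradually, lowering to offset the pads' backward swing.

Emit:
servo_tool --plan '[{"travel":[0,0,1],"dr":[0,0,0],"grip":0.5},{"travel":[0,0,2],"dr":[0,0,0],"grip":0.3},{"travel":[0,0,3],"dr":[0,0,0],"grip":0.15},{"travel":[0,0,4],"dr":[0,0,0],"grip":0},{"travel":[0,0,5],"dr":[0,0,0],"grip":-0.15},{"travel":[0,0,5],"dr":[0,0,0],"grip":-0.3},{"travel":[0,0,5],"dr":[0,0,0],"grip":-0.6},{"travel":[0,0,5],"dr":[0,0,0],"grip":-1},{"travel":[0,0,5],"dr":[0,0,0],"grip":-1},{"travel":[0,0,5],"dr":[0,0,0],"grip":-1}]'

```text
time: 8.32
eef_pos: [0.5203, 0.0382, 0.0964]
tool_rot: [-0.046, 3.141, 0.0]
wrist_force: [0.6, 0.0, -0.1]
opening: 0.0847
finger_force: 0.0
```

Emit:
servo_tool --plan '[{"travel":[0,0,-20],"dr":[0,0,0],"grip":-1},{"travel":[0,0,-50],"dr":[0,0,0],"grip":-1},{"travel":[0,0,-90],"dr":[0,0,0],"grip":-1},{"travel":[0,0,-130],"dr":[0,0,0],"grip":-1},{"travel":[0,0,-150],"dr":[0,0,0],"grip":-1},{"travel":[0,0,-150],"dr":[0,0,0],"grip":-1},{"travel":[0,0,-150],"dr":[0,0,0],"grip":-1}]'

```text
time: 8.9
eef_pos: [0.5204, 0.0382, 0.2471]
tool_rot: [-0.046, 3.139, -0.0]
wrist_force: [-0.2, 0.2, -1.6]
opening: 0.0855
finger_force: 0.0
```

```bash
python3 - <<'E'
from h import *
np.set_printoptions(precision=4,suppress=True)
P=env.snapshot("scene");w=env.snapshot("wrist");t=env.snapshot("top")
save("j.png",np.hstack([P["image"][120:270,270:420],w["image"][80:230,220:410]]),2.3)
s=env.sense();print(s["eef_pos"],s["opening"],s["finger_force"],s["wrist_force"],s["time"])
for p in(P,w,t):
    rim(p);C=cloud(p);x,y,z=C[...,0],C[...,1],C[...,2];m=(p["z_map"]>0)&(abs(x-.52)<.04)&(abs(y-.04)<.05)
    for lo in np.arange(.08,.15,.01):
        q=C[m&(z>lo)&(z<lo+.01)]
        if len(q)>3:print(round(lo,2),len(q),q.min(0),q.max(0))
E
```

```text
[0.5198 0.0381 0.2449] 0.08533011870183971 0.0 [-0.311   0.2907 -0.3112] 9.05
rim 20 197 [ 0.5217 -0.0093] 0.046529780520695466 0.07342448438357065
0.08 53 [0.5077 0.0277 0.0807] [0.5401 0.0478 0.09  ]
0.09 102 [0.5044 0.0236 0.0902] [0.5404 0.0499 0.1   ]
0.1 60 [0.5084 0.0195 0.1   ] [0.5405 0.0549 0.1099]
0.11 51 [0.509  0.0156 0.1103] [0.5337 0.059  0.1199]
0.12 55 [0.5079 0.0117 0.12  ] [0.5329 0.0634 0.13  ]
0.13 35 [0.51   0.0093 0.13  ] [0.5323 0.0643 0.1353]
rim 21 1163 [ 0.519  -0.0093] 0.04626975216204792 0.07659707328177015
0.08 48 [0.5027 0.0273 0.082 ] [0.5373 0.0463 0.09  ]
0.09 626 [0.5028 0.0268 0.09  ] [0.539  0.0478 0.1   ]
0.1 300 [0.5077 0.0225 0.1   ] [0.5393 0.053  0.11  ]
0.11 268 [0.508  0.0184 0.11  ] [0.5321 0.0577 0.12  ]
0.12 300 [0.5078 0.0141 0.12  ] [0.5317 0.0622 0.13  ]
0.13 334 [0.5077 0.0111 0.13  ] [0.5318 0.0655 0.1378]
rim 22 0 [0. 0.] 0.0 nan
  return _methods._mean(a, axis=axis, dtype=dtype,
  ret = ret.dtype.type(ret / rcount)
```

View pics/j.png

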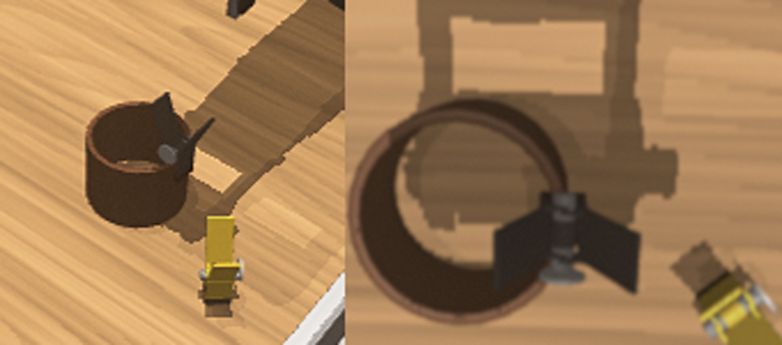

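The clip stands upright on the +y rim, one jaw inside and one outside. Its pivot is at z ≈ 0.090, so the pad tops are about 7 mm below the rim and the mouth about 47 mm from the pipe axis. The pipe hasn't moved and the gripper is clear.

```bash
python3 -c "
from workcell import env
print(env.job_done())"
```

```text
the job is handed in; nothing more can be done
None
```

The steel clip is closed upright on the wide pipe's rim, one jaw inside and one outside. By my last measurements the full pad faces grip the wall and the wide pipe has not moved. The arm is clear and the job was handed in at about 9 s, with no verdict shown; I did not re-measure the narrow pipe, micrometer and marker, but the arm did not go near them.

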